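# Changeover of the snap-in pill pods and reset of the dose counter

## Task

First push the control box's toggle over to the side away from the robot (service); then pull every pill pod out of its snap-in dock and put them all in the aluminium wash tray, standing or lying, within its walls. Only when all the pods are in the tray, turn the dose counter's knob counter-clockwise all the way back to its zero stop, and last of all push the toggle fully back towards the robot (running). Leave the other things on the dresser where they are.

Things in the scene. Friction and masses are not known exactly. Their poses are not given: they have to be found in the camera images.
- dock: grey plastic snap-in dock, fixed: five bays in a row, 52 mm apart along its own y, each holding one pod or empty; 67 x 270 mm, walls 40 mm high. A docked pod's foot is 6 mm above the dresser top, its upper 46 mm stand clear, its axes are parallel to the dock's; 10 mm lie between neighbours. Origin: underside, on the middle bay's axis; x to the back (yaw within 0.2 rad), z up
- dock_mouth (a point): centre of the middle bay's mouth, 40 mm above the dresser top. Take a docked pod across its 34 mm width (dock's x; free space there above the walls). A sprung steel catch at the back of each bay holds the pod's bead: pull straight up with about 8 to 15 N; it lets go within some 13 mm of travel, and the pod is clear of the bay after 40 mm
- pod1: white plastic pill pod, one of five alike, 3 to 5 present (None: absent): a box 34 (own x) x 42 (own y) x 80 mm (own z), about 90 g (70 to 130), thin grey band near its top. Origin: the box's centre, so the top is 40 mm above it while it stands. A rounded bead 24 mm wide stands out 2.5 mm from its +x face, 9 mm above its foot
- pod2: white plastic pill pod, one of five alike, 3 to 5 present (None: absent): a box 34 (own x) x 42 (own y) x 80 mm (own z), about 90 g (70 to 130), thin grey band near its top. Origin: the box's centre, so the top is 40 mm above it while it stands. A rounded bead 24 mm wide stands out 2.5 mm from its +x face, 9 mm above its foot
- pod3: white plastic pill pod, one of five alike, 3 to 5 present (None: absent): a box 34 (own x) x 42 (own y) x 80 mm (own z), about 90 g (70 to 130), thin grey band near its top. Origin: the box's centre, so the top is 40 mm above it while it stands. A rounded bead 24 mm wide stands out 2.5 mm from its +x face, 9 mm above its foot
- pod4: white plastic pill pod, one of five alike, 3 to 5 present (None: absent): a box 34 (own x) x 42 (own y) x 80 mm (own z), about 90 g (70 to 130), thin grey band near its top. Origin: the box's centre, so the top is 40 mm above it while it stands. A rounded bead 24 mm wide stands out 2.5 mm from its +x face, 9 mm above its foot
- pod5: white plastic pill pod, one of five alike, 3 to 5 present (None: absent): a box 34 (own x) x 42 (own y) x 80 mm (own z), about 90 g (70 to 130), thin grey band near its top. Origin: the box's centre, so the top is 40 mm above it while it stands. A rounded bead 24 mm wide stands out 2.5 mm from its +x face, 9 mm above its foot
- tray: loose plain aluminium wash tray, 200 (own x) x 190 (own y) mm, 30 mm high, walls and floor 5 mm, 0.7 to 1.2 kg; to the left or right of the dock. Origin: centre of its underside
- tray_in (a point): centre of the tray's inner floor, 5 mm above the dresser top; axes as the tray's, z up
- control: grey control box, fixed, 130 (own x) x 220 (own y) x 40 mm high, to the left or right of the dock; carries the counter knob (axis at own x 0, y -60 mm) and the toggle (on a block 70 x 50 x 25 mm at own x 0, y +66 mm; pivot 62 mm above the dresser top). Origin: centre of its underside; its x points away from the robot (yaw within 0.25 rad)
- counter_grip (a point): point on the counter knob's vertical axis, at the height to grip, 71 mm above the dresser top. Black knob: a disc of radius 32 mm with an upright bar on top, 60 mm long, 16 mm thick, from 53 to 86 mm above the dresser top. The axes turn with the knob, x along the bar; a white nose and line mark the bar's -x end. White dial with 12 ticks and a steel stop pin (look only)
- counter (a joint): turn of the dose counter knob in rad: 0 at its zero stop, where the white nose points along the control box's -x (to the robot) and lies against the stop pin; grows clockwise seen from above, to 5.2; back to zero is counter-clockwise. Starts between 1.8 and 4.4. Rubs with 0.05 N m, stays where it is left; may need several grasps
- toggle (a joint): angle of the toggle lever in rad: 0 leaning to the robot (control box's -x; running), 1.0 leaning away (+x; service), each at its stop. Swings about the control box's y; rubs with about 0.06 N m, stays where it is left
- toggle_tip (a point): centre of the 26 mm black ball at the lever's end, 60 mm from the pivot, about 115 mm above the dresser top at either stop (122 mm half way), 29 mm before or behind the pivot. The lever is a 10 mm steel rod
- pillbox: bystander: weekly pill box with flip lids, 36 x 150 x 29 mm, loose. Origin: centre of its underside
- thimblecup: bystander: ceramic thimble cup, 52 mm across, 55 mm high, loose. Origin: centre of its underside
- jar: bystander: glass jar with a chrome cap, 64 mm across, 100 mm high, loose. Origin: centre of its underside
- hairbrush: bystander: hairbrush 190 mm long, lying behind the dock. Origin: centre of its underside

How it is judged:
By the outcome, as a careful person would: the job done as asked, in the order asked, and still so for the second after the job is handed in, with the robot touching nothing.
Of pod1, pod2, pod3, pod4, pod5 only 3 to 5 are there at a start; the rules pass over those that are not, and their reading is None.
At some moment in a run one of tray may be knocked a few centimetres aside while the robot is not near it.
Once in a run the grip may slacken for a moment while it holds something.
It also fails if it takes over 210 s, if anything falls off the work surface, if the arm or the gripper's body presses on something with over 40 N, if the wrist force passes 120 N, or if a joint passes its speed limit or range.

## Robot

A 6-joint arm with a two-finger parallel gripper is mounted at the origin on the work surface. World frame = base frame: x ahead of the robot, y to its left, z up, the work surface at z = 0. Lengths are in m, angles in rad, forces in N, time in s.
With the tool pointing down it reaches from about 0.425 to 0.95 m from the base axis. Payload 3.5 kg.
Tool frame: the origin (TCP) lies on the centre line of the jaws, within the pads' length; the fingertips stand 11 mm ahead of it and the grasp point (between the pads) lies 8 mm behind it; z points along the fingers, y is the line along which they close (so a half turn about z gives the same grasp; the last joint's range is limited). The gripper opens to 85 mm and grips with 20 to 120 N. Pads are 22 mm wide; open, the fingers measure 114 mm over their backs; the gripper's body (76 mm by 85 mm) begins 54 mm behind the grasp point. The pads swing forward as they close: fully open they stand 13 mm farther back than shut.
Start: joints at [1.025, 0.286, 1.577, -0, 1.279, -0.15], TCP at [0.26, 0.623, 0.242] pointing down, gripper open.
Joint ranges: [-2.77, 2.77], [-0.9, 2.22], [0.21, 2.48], [-1.53, 4.67], [0.24, 2.81], [-2.84, 2.84]. Speed limits (rad/s): [2.79, 2.79, 3.14, 3.14, 3.14, 3.14].

## Interface

Orientations are given as a unit quaternion [x, y, z, w].
In Python, from plant import ctrl gives the robot as it stands.
- The arm moves only by the tool step_arm, never from a script. Its argument "motion" is a list of rows, each an object with "offset": the shift along the tool's x, y, z in m, a list of three; "twist": the turn about the tool's z in degrees. A call has 1 to 12 rows; each row is the pose to reach, as a shift and turn from the pose commanded when the call began, along the tool's axes at that moment; what a row does not reach only later rows make up. A row lasts 1/10 s, in which the tool goes at most 50 mm and 8.59 degrees, less where a joint would pass 70% of its speed; a pose out of reach is approached as far as the arm can. A call with a gripper value outside its range is refused whole. "gripper" is the finger opening in m, from 0 to 0.0854, set as the call begins (left out, the last holds). The fingers move at their own pace and stop on an object; "grip_force" is the grip in N (left out, the last holds). Time passes only in rows, so rows that repeat a pose let the fingers close. It gives the time, the measured TCP pose, the force, the opening and the grip force at its end, in the units of the state.
- ctrl.get_state(): the state, without advancing time (a new reading comes with each control period).
- ctrl.read_camera(name): name is "scene" or "side" or "wrist"; returns the picture (480x640x3 uint8, blue, green, red); there is no depth.
- ctrl.calibration(name): a dict with "fx", "fy", "cx", "cy" (pixels), "k1" (the pictures are not rectified: a ray, as slopes to the right and down, at radius r is drawn at 1 + k1 r^2 times it, then the intrinsics apply), "cam_to_world" (4x4, takes a point from camera to world coordinates). Camera axes: x right, y up, looking along -z (the intrinsics and any distortion apply to the point x, -y, -z); pixel columns grow to the right and rows downward; lengths in m; the calibration is good to about 2 mm. A picture is of the moment at which its call begins: read the wrist's pose just before it. calibration takes no time and is no camera call; for the wrist camera it gives the pose at the moment of the call.
- ctrl.sign_off(): hands the job in; it is judged then, once.
The state is a dict: "time": time; "qpos": joint angles; "dq": joint speeds; "joint_efforts": joint torques, N m; "eef_pos": TCP position; "tcp_rot": TCP orientation; "contact_force": force on the tool from outside, world axes, zero at the start; "wrist_torque": the same for the moment, N m; "opening": opening from 0.0 (shut) to 1.0 (fully open); "finger_force": force on a finger pad.
Only numpy, scipy, OpenCV 4.12 (cv2) and the standard library are available. Lean on these libraries where they do the work, as an engineer would, in place of code of your own. Each camera call takes 0.05 s, during which the arm holds its last target. There are 200 camera calls.

## Working session

There is one attempt and no reset: what is moved stays moved. The work goes in short steps, Python scripts to look and compute and a tool call to move; the robot and the scene stay as the last step left them, time stands still between calls to the robot, and variables do not carry over. Pictures are saved under pics/ and viewed, at most 14 in all, crops included, and the job is handed in when it is done.

Besides the shell and the picture viewer there is one more tool, called after "Emit:" in YAML: its name, and indented under it one key for each argument. step_arm: Moves the arm, as the interface text tells. Its arguments: {"type":"object","properties":{"motion":{"type":"array"},"gripper":{"type":"number"},"grip_force":{"type":"number"}},"required":["motion"]}

```bash
mkdir -p pics; ls; cat > h.py <<'E'
import numpy as np, cv2
from plant import ctrl
from scipy.spatial.transform import Rotation as R
def snap(n,f):
    K=ctrl.calibration(n); im=ctrl.read_camera(n); cv2.imwrite('pics/'+f+'.png',im)
    np.save('pics/'+f+'.npy',K,allow_pickle=True); return im
def K_(f): return np.load('pics/'+f+'.npy',allow_pickle=True).item()
def ray(K,u,v):
    x=(u-K['cx'])/K['fx']; y=(v-K['cy'])/K['fy']; k=K['k1']
    rd=np.hypot(x,y); r=rd
    for _ in range(30): r=rd/(1+k*r*r)
    s=r/rd if rd>0 else 1
    T=np.array(K['cam_to_world']); d=T[:3,:3]@np.array([x*s,-y*s,-1]); return T[:3,3],d
def at(f,u,v,z):
    o,d=ray(K_(f),u,v); return o+d*(z-o[2])/d[2]
def proj(K,P):
    T=np.array(K['cam_to_world']); p=T[:3,:3].T@(np.array(P)-T[:3,3])
    a,b=p[0]/-p[2],-p[1]/-p[2]; s=1+K['k1']*(a*a+b*b); return K['fx']*a*s+K['cx'],K['fy']*b*s+K['cy']
E
python3 - <<'E'
from h import *
s=ctrl.get_state(); print(s)
snap('scene','s0'); snap('side','d0')
for n in('scene','side','wrist'): print(n,ctrl.calibration(n))
E
```

```text
pics
{'time': 0.0, 'qpos': array([ 1.02498152e+00,  2.87177807e-01,  1.57819022e+00,  1.01843661e-06,
        1.27857501e+00, -1.50020646e-01]), 'dq': array([-6.50131303e-05, -5.59162167e-04,  6.15614966e-04, -4.62018737e-04,
       -3.66990125e-05,  1.18624413e-04]), 'joint_efforts': array([ 3.40281940e-04, -4.05969608e+01, -2.92629504e+01, -1.13680974e-04,
        5.84585359e-03,  4.89973289e-07]), 'eef_pos': array([0.25989429, 0.62227691, 0.24093189]), 'tcp_rot': array([ 1.96607900e-01,  9.80481490e-01, -1.10460936e-03, -4.01127817e-04]), 'contact_force': array([0.8139584 , 0.74690383, 0.45788807]), 'wrist_torque': array([-0.02157733, -0.00389022, -0.02318748]), 'finger_force': 0.0, 'opening': 1.003650396706953}
scene {'fx': 588.7878835984145, 'fy': 588.7878835984145, 'cx': 308.70935000810726, 'cy': 242.91239640431027, 'k1': -0.15715108000995318, 'cam_to_world': array([[-0.77246403, -0.52848771,  0.35213642,  0.99923153],
       [ 0.63501878, -0.63659179,  0.43760946,  0.54431749],
       [-0.00710407,  0.56165081,  0.82734388,  1.0627622 ],
       [ 0.        ,  0.        ,  0.        ,  1.        ]])}
side {'fx': 577.556296476973, 'fy': 577.556296476973, 'cx': 319.6356746452029, 'cy': 238.82646141891576, 'k1': -0.17345395135851943, 'cam_to_world': array([[ 0.99233234,  0.08578822, -0.08897704,  0.46513816],
       [-0.12354773,  0.66789954, -0.73392518, -0.80849143],
       [-0.00353441,  0.7392906 ,  0.67337725,  0.85515406],
       [ 0.        ,  0.        ,  0.        ,  1.        ]])}
wrist {'fx': 339.7413861797128, 'fy': 339.7413861797128, 'cx': 320.52797660904116, 'cy': 245.07824900079643, 'k1': -0.052288298288914875, 'cam_to_world': array([[ 0.38528262, -0.87755368, -0.28540643,  0.18623459],
       [ 0.92279613,  0.36567205,  0.12137237,  0.65298923],
       [-0.00214561, -0.31013462,  0.95069023,  0.37311383],
       [ 0.        ,  0.        ,  0.        ,  1.        ]])}
```

View pics/s0.png

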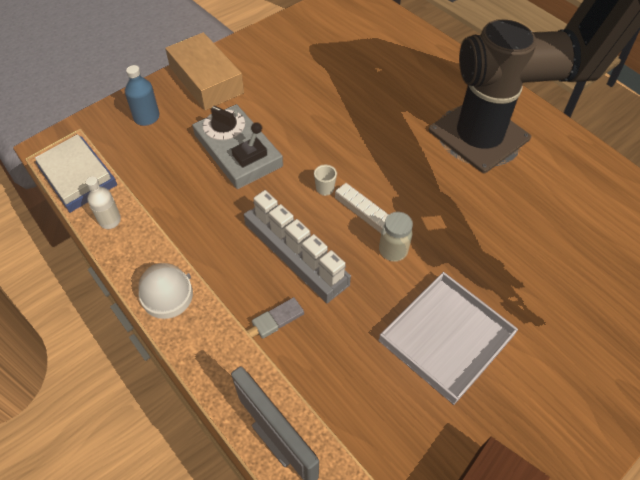

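View pics/d0.png

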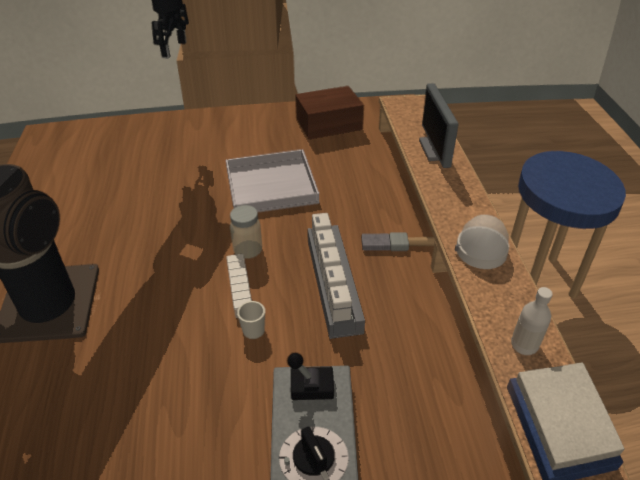

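The scene view shows 5 pods in the dock at about (265,200)–(332,265), the tray at (448,337), the control box at (237,145), and the toggle ball at (257,128), leaning towards the robot. I'll enlarge crops of both views.

```bash
python3 - <<'E'
from h import *
a=cv2.imread('pics/s0.png'); b=cv2.imread('pics/d0.png')
cv2.imwrite('pics/c1.png',cv2.resize(a[100:300,180:360],None,fx=3,fy=3,interpolation=cv2.INTER_CUBIC)[:600])
cv2.imwrite('pics/c2.png',cv2.resize(b[345:480,250:390],None,fx=4,fy=4,interpolation=cv2.INTER_CUBIC)[:600])
for n,u,v,z in [('ball',257,128,.115),('knob',222,118,.07),('tray',448,337,.005),('jar',398,222,.1),('tr1',445,275,.03),('tr2',517,330,.03),('tr3',455,398,.03),('tr4',380,335,.03),('dockend1',348,290,.02),('podA',265,197,.086),('podE',332,262,.086)]: print(n,at('s0',u,v,z).round(3))
for n,u,v,z in [('ball',295,360,.115),('knob',315,455,.07),('tr',228,158,.03),('tr',309,152,.03),('tr',317,187,.03),('tr',229,192,.03),('podE',320,217,.086),('podA',341,291,.086)]: print('side',n,at('d0',u,v,z).round(3))
E
```

```text
ball [ 0.486 -0.275  0.115]
knob [ 0.506 -0.396  0.07 ]
tray [0.48  0.335 0.005]
jar [0.417 0.111 0.1  ]
tr1 [0.394 0.239 0.03 ]
tr2 [0.376 0.419 0.03 ]
tr3 [0.572 0.434 0.03 ]
tr4 [0.59  0.251 0.03 ]
dockend1 [0.567 0.133 0.02 ]
podA [ 0.58  -0.123  0.086]
podE [0.577 0.092 0.086]
side ball [ 0.49  -0.275  0.115]
side knob [ 0.504 -0.416  0.07 ]
side tr [0.382 0.422 0.03 ]
side tr [0.588 0.421 0.03 ]
side tr [0.59  0.272 0.03 ]
side tr [0.383 0.28  0.03 ]
side podE [0.576 0.096 0.086]
side podA [ 0.588 -0.114  0.086]
```

View pics/c1.png

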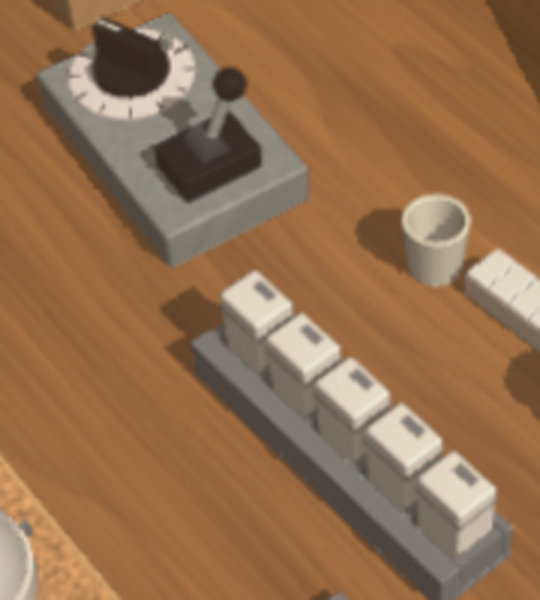

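View pics/c2.png

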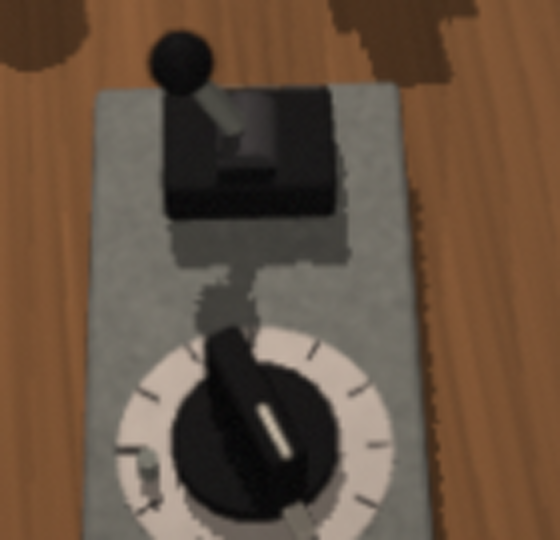

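Crop c1 shows the box-top corners at full pixels (193,125), (280,157), (237,179) and (237,105). Crop c2 shows the knob axis near (314,455), with its nose pointing to +x/−y at about (325,475). I'll fit the control pose from these.

```bash
cat >> h.py <<'E'
def go(x,y,z,yaw=None):
    """print tool-frame offset & twist to reach world pos with tool-y yaw"""
    s=ctrl.get_state(); M=R.from_quat(s['tcp_rot']).as_matrix(); o=M.T@(np.array([x,y,z])-s['eef_pos'])
    y0=np.arctan2(M[1,1],M[0,1]); tw=0 if yaw is None else np.degrees(y0-yaw)
    print('offset mm',(o*1000).round(1),'twist',round((tw+180)%360-180,1),'| now',s['eef_pos'].round(4),'yaw',round(np.degrees(y0),1),'q6',round(s['qpos'][5],2),'F',s['contact_force'].round(1),'t',round(s['time'],1),'dist rows',round(np.linalg.norm(o)/.05,1))
E
python3 - <<'E'
from h import *
c=lambda u,v:(180+u/3,100+v/3)
d=lambda u,v:(250+u/4,345+v/4)
for n,p,z in [('L',c(40,75),.04),('near+y',c(303,172),.04),('near far',c(172,237),.04),('top',c(170,15),.04),('ball',c(230,84),.115)]: print(n,at('s0',*p,z).round(4))
for n,p,z in [('-x+y',d(97,92),.04),('+x+y',d(398,85),.04),('ball',d(181,63),.115),('knob',d(255,442),.053),('dial',d(255,450),.042),('line1',d(262,407),.086),('line2',d(290,455),.086),('nose',d(300,522),.06),('pin',d(148,460),.05)]: print('side',n,at('d0',*p,z).round(4))
go(.48,.3,.24,0)
E
```

```text
L [ 0.5597 -0.4508  0.04  ]
near+y [ 0.4601 -0.2251  0.04  ]
near far [ 0.5773 -0.2366  0.04  ]
top [ 0.4362 -0.4395  0.04  ]
ball [ 0.4868 -0.2751  0.115 ]
side -x+y [ 0.4562 -0.2332  0.04  ]
side +x+y [ 0.5835 -0.2456  0.04  ]
side ball [ 0.4905 -0.2765  0.115 ]
side knob [ 0.5033 -0.4082  0.053 ]
side dial [ 0.5034 -0.406   0.042 ]
side line1 [ 0.5059 -0.4112  0.086 ]
side line2 [ 0.5135 -0.4313  0.086 ]
side nose [ 0.5153 -0.4454  0.06  ]
side pin [ 0.4631 -0.4093  0.05  ]
offset mm [-327.3 -212.6    1.4] twist 67.3 | now [0.2599 0.6223 0.2411] yaw 67.3 q6 -0.15 F [-0.2  0.  -0.4] t 0.1 dist rows 7.8
```

```bash
python3 - <<'E'
from h import *
go(.52,.1,.24,np.radians(-5)); go(.441,-.271,.2,np.radians(-5))
E
```

```text
offset mm [-441.4 -381.7    1.8] twist 72.3 | now [0.2599 0.6223 0.2411] yaw 67.3 q6 -0.15 F [-0.2  0.  -0.4] t 0.1 dist rows 11.7
offset mm [-511.5 -754.4   42.5] twist 72.3 | now [0.2599 0.6223 0.2411] yaw 67.3 q6 -0.15 F [-0.2  0.  -0.4] t 0.1 dist rows 18.2
```

Emit:
step_arm:
  motion:
    - {"offset": [-0.441, -0.382, 0.002], "twist": 72.3}
    - {"offset": [-0.441, -0.382, 0.002], "twist": 72.3}
    - {"offset": [-0.441, -0.382, 0.002], "twist": 72.3}
    - {"offset": [-0.441, -0.382, 0.002], "twist": 72.3}
    - {"offset": [-0.441, -0.382, 0.002], "twist": 72.3}
    - {"offset": [-0.441, -0.382, 0.002], "twist": 72.3}
    - {"offset": [-0.441, -0.382, 0.002], "twist": 72.3}
    - {"offset": [-0.441, -0.382, 0.002], "twist": 72.3}
    - {"offset": [-0.441, -0.382, 0.002], "twist": 72.3}
    - {"offset": [-0.441, -0.382, 0.002], "twist": 72.3}
    - {"offset": [-0.441, -0.382, 0.002], "twist": 72.3}
    - {"offset": [-0.441, -0.382, 0.002], "twist": 72.3}
  gripper: 0.0

```text
time: 1.3
eef_pos: [0.5205, 0.0974, 0.24]
tcp_rot: [0.738, 0.675, -0.0, 0.0]
contact_force: [-0.7, 1.4, 0.4]
opening: 0.002
finger_force: 0.0
```

```bash
python3 - <<'E'
from h import *
go(.441,-.271,.2,np.radians(-5)); snap('wrist','w0')
E
```

```text
offset mm [-374.   -46.4   40.2] twist -0.1 | now [0.5205 0.0974 0.24  ] yaw -5.1 q6 0.08 F [-0.7  1.4  0.4] t 1.3 dist rows 7.6
```

View pics/w0.png

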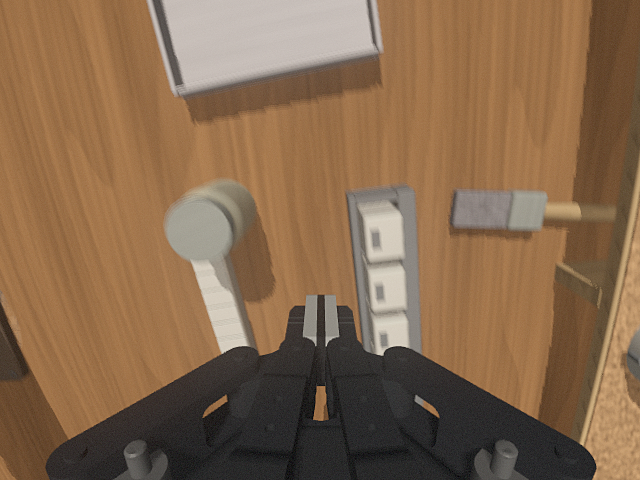

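The wrist view shows the +y end pod top at about (382,231), the next at (386,287), the dock end corners at (348,192) and (412,186), and the tray edge corners at (180,95) and (381,50).

Emit:
step_arm:
  motion:
    - {"offset": [-0.374, -0.046, 0.04], "twist": 0}
    - {"offset": [-0.374, -0.046, 0.04], "twist": 0}
    - {"offset": [-0.374, -0.046, 0.04], "twist": 0}
    - {"offset": [-0.374, -0.046, 0.04], "twist": 0}
    - {"offset": [-0.374, -0.046, 0.04], "twist": 0}
    - {"offset": [-0.374, -0.046, 0.04], "twist": 0}
    - {"offset": [-0.374, -0.046, 0.04], "twist": 0}
    - {"offset": [-0.374, -0.046, 0.04], "twist": 0}
    - {"offset": [-0.374, -0.046, 0.04], "twist": 0}
    - {"offset": [-0.374, -0.046, 0.04], "twist": 0}

```text
time: 2.35
eef_pos: [0.4412, -0.2681, 0.1997]
tcp_rot: [0.738, 0.675, 0.0, -0.001]
contact_force: [-0.3, 0.0, -0.9]
opening: -0.004
finger_force: 0.0
```

```bash
python3 - <<'E'
from h import *
for p in [(382,231,.086),(386,287,.086),(390,333,.086),(348,192,.04),(412,186,.04),(180,95,.03),(381,50,.03)]: print(p,at('w0',*p).round(4))
go(.441,-.271,.118,np.radians(-5)); 
E
```

```text
(382, 231, 0.086) [0.5737 0.0915 0.086 ]
(386, 287, 0.086) [0.5757 0.0373 0.086 ]
(390, 333, 0.086) [ 0.5783 -0.0124  0.086 ]
(348, 192, 0.04) [0.5492 0.1204 0.04  ]
(412, 186, 0.04) [0.612 0.121 0.04 ]
(180, 95, 0.03) [0.3986 0.2249 0.03  ]
(381, 50, 0.03) [0.5884 0.2455 0.03  ]
offset mm [-3.   0.2 81.7] twist -0.1 | now [ 0.4412 -0.2681  0.1997] yaw -5.1 q6 -0.65 F [-0.3  0.  -0.9] t 2.4 dist rows 1.6
```

Emit:
step_arm:
  motion:
    - {"offset": [-0.004, 0, 0.041], "twist": 0}
    - {"offset": [-0.004, 0, 0.082], "twist": 0}
    - {"offset": [-0.004, 0, 0.082], "twist": 0}
    - {"offset": [-0.004, 0.015, 0.08], "twist": 0}
    - {"offset": [-0.004, 0.03, 0.078], "twist": 0}
    - {"offset": [-0.004, 0.045, 0.078], "twist": 0}
    - {"offset": [-0.004, 0.055, 0.078], "twist": 0}
    - {"offset": [-0.004, 0.065, 0.08], "twist": 0}
    - {"offset": [-0.004, 0.072, 0.08], "twist": 0}
    - {"offset": [-0.004, 0.072, 0.08], "twist": 0}

```text
time: 3.35
eef_pos: [0.5136, -0.2781, 0.1201]
tcp_rot: [0.737, 0.676, 0.0, -0.0]
contact_force: [0.4, -0.7, 0.2]
opening: -0.002
finger_force: 0.0
```

```bash
python3 - <<'E'
from h import *
go(.441,-.271,.118,np.radians(-5)); snap('side','d1')
a=cv2.imread('pics/d1.png');cv2.imwrite('pics/c3.png',cv2.resize(a[260:440,230:400],None,fx=3,fy=3))
E
```

```text
offset mm [  0.9 -72.9   2.1] twist 0.1 | now [ 0.5136 -0.2781  0.1201] yaw -4.9 q6 -0.58 F [ 0.4 -0.7  0.2] t 3.4 dist rows 1.5
```

View pics/c3.png

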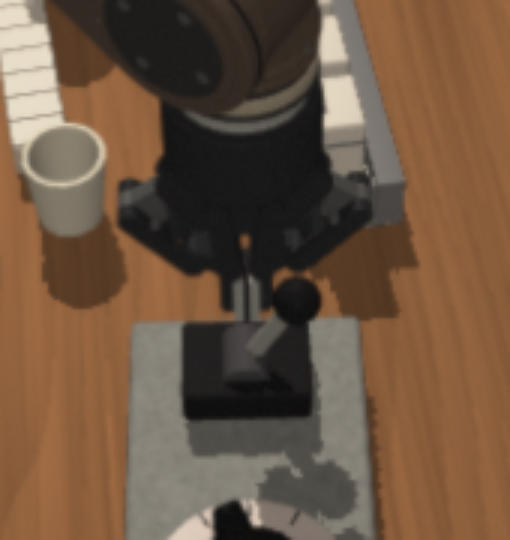

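The ball is now leaning away, at full pixel (329,360). I'll push gently on until the stop is felt.

Emit:
step_arm:
  motion:
    - {"offset": [0, 0.003, 0], "twist": 0}
    - {"offset": [0, 0.005, 0], "twist": 0}
    - {"offset": [0, 0.005, 0], "twist": 0}

```text
time: 3.7
eef_pos: [0.5165, -0.2785, 0.1196]
tcp_rot: [0.737, 0.676, -0.001, -0.002]
contact_force: [-5.5, 0.5, 1.2]
opening: 0.002
finger_force: 2.5
```

```bash
python3 - <<'E'
from h import *
print(at('d1',329.3,360,.115))
E
```

```text
[ 0.54325314 -0.28166219  0.115     ]
```

Emit:
step_arm:
  motion:
    - {"offset": [0, -0.025, 0], "twist": 0}
    - {"offset": [0, -0.025, -0.05], "twist": 0}
    - {"offset": [0, -0.025, -0.1], "twist": 0}
    - {"offset": [0.04, 0.01, -0.12], "twist": -3}
    - {"offset": [0.08, 0.04, -0.12], "twist": -6}
    - {"offset": [0.11, 0.06, -0.12], "twist": -6}
    - {"offset": [0.11, 0.06, -0.12], "twist": -6}
    - {"offset": [0.11, 0.06, -0.12], "twist": -6}
  gripper: 0.06

```text
time: 4.5
eef_pos: [0.5879, -0.1738, 0.2403]
tcp_rot: [0.7, 0.714, 0.0, 0.001]
contact_force: [-0.6, -0.0, 0.8]
opening: 0.701
finger_force: 0.0
```

```bash
python3 - <<'E'
from h import *
go(.574,.0915,.15,np.radians(1)); im=snap('wrist','w1')
cv2.imwrite('pics/c4.png',cv2.resize(im[60:360,220:480],None,fx=2,fy=2))
E
```

```text
offset mm [265.6  -8.7  90.2] twist 0.1 | now [ 0.5879 -0.1738  0.2403] yaw 1.1 q6 -0.47 F [-0.6 -0.   0.8] t 4.5 dist rows 5.6
```

View pics/c4.png

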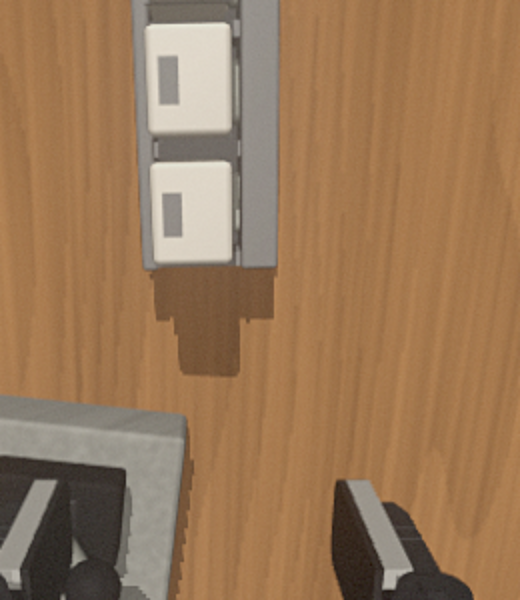

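The crop shows the −y end pod top centred at crop (191,212), which is full (315.5,166). The next pod is at crop (189,78), which is full (314.5,99).

```bash
python3 - <<'E'
from h import *
for p in [(191,212),(189,78),(151,163),(231,163),(153,262),(231,263)]: print(at('w1',220+p[0]/2,60+p[1]/2,.086).round(4))
E
```

```text
[ 0.5825 -0.1194  0.086 ]
[ 0.5808 -0.0677  0.086 ]
[ 0.5659 -0.1002  0.086 ]
[ 0.5983 -0.0996  0.086 ]
[ 0.5667 -0.1405  0.086 ]
[ 0.5997 -0.1402  0.086 ]
```

```bash
python3 - <<'E'
from h import *
go(.5737,.0897,.13,np.radians(2.4)); go(.5737,.0897,.060,np.radians(2.4))
E
```

```text
offset mm [264.6  -8.8 110.1] twist -1.4 | now [ 0.5873 -0.1747  0.2402] yaw 1.0 q6 -0.47 F [ 0.5  0.6 -0.1] t 4.5 dist rows 5.7
offset mm [264.6  -8.9 180.1] twist -1.4 | now [ 0.5873 -0.1747  0.2402] yaw 1.0 q6 -0.47 F [ 0.5  0.6 -0.1] t 4.5 dist rows 6.4
```

Emit:
step_arm:
  motion:
    - {"offset": [0.05, -0.002, 0.02], "twist": -1.4}
    - {"offset": [0.1, -0.004, 0.04], "twist": -1.4}
    - {"offset": [0.15, -0.006, 0.06], "twist": -1.4}
    - {"offset": [0.2, -0.008, 0.08], "twist": -1.4}
    - {"offset": [0.245, -0.009, 0.1], "twist": -1.4}
    - {"offset": [0.2645, -0.009, 0.11], "twist": -1.4}
    - {"offset": [0.2645, -0.009, 0.11], "twist": -1.4}
    - {"offset": [0.2645, -0.009, 0.11], "twist": -1.4}
  gripper: 0.06
  grip_force: 60

```text
time: 5.35
eef_pos: [0.5733, 0.089, 0.13]
tcp_rot: [0.692, 0.722, -0.0, -0.0]
contact_force: [-0.0, -1.0, -0.1]
opening: 0.7
finger_force: 0.0
```

```bash
python3 - <<'E'
from h import *
go(.5737,.0897,.060,np.radians(2.4)); im=snap('wrist','w2')
cv2.imwrite('pics/c5.png',im)
E
```

```text
offset mm [ 0.8  0.5 70. ] twist 0.0 | now [0.5733 0.089  0.13  ] yaw 2.4 q6 -0.06 F [-0.  -1.  -0.1] t 5.3 dist rows 1.4
```

View pics/c5.png

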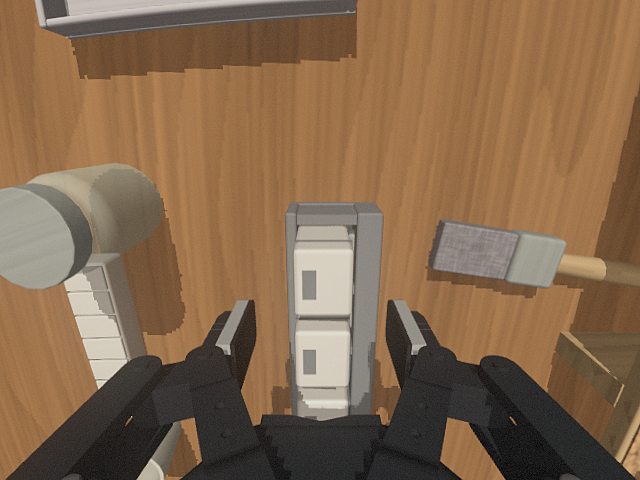

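The end pod's top spans (296,242)–(351,316) and sits centred between the fingers.

```bash
python3 - <<'E'
from h import *
print(at('w2',323,280,.086),at('w2',324,353,.086))
E
```

```text
[0.57431315 0.09015276 0.086     ] [0.57710857 0.04147505 0.086     ]
```

Emit:
step_arm:
  motion:
    - {"offset": [0.001, 0.001, 0.03], "twist": 0}
    - {"offset": [0.001, 0.001, 0.06], "twist": 0}
    - {"offset": [0.001, 0.001, 0.07], "twist": 0}
    - {"offset": [0.001, 0.001, 0.07], "twist": 0}

```text
time: 5.8
eef_pos: [0.5738, 0.0892, 0.0593]
tcp_rot: [0.693, 0.721, -0.001, -0.001]
contact_force: [0.4, -0.2, -0.1]
opening: 0.705
finger_force: 0.0
```

Emit:
step_arm:
  motion:
    - {"offset": [0, 0, 0]}
    - {"offset": [0, 0, 0]}
    - {"offset": [0, 0, 0]}
    - {"offset": [0, 0, 0]}
    - {"offset": [0, 0, 0]}
    - {"offset": [0, 0, 0]}
  gripper: 0.0
  grip_force: 60

```text
invalid input at $.motion[0]: expected keys offset, twist
```

Emit:
step_arm:
  motion:
    - {"offset": [0, 0, 0], "twist": 0}
    - {"offset": [0, 0, 0], "twist": 0}
    - {"offset": [0, 0, 0], "twist": 0}
    - {"offset": [0, 0, 0], "twist": 0}
  gripper: 0.0
  grip_force: 60

```text
time: 6.2
eef_pos: [0.5752, 0.0903, 0.0625]
tcp_rot: [0.692, 0.722, 0.0, 0.001]
contact_force: [-4.1, -1.2, 6.6]
opening: 0.393
finger_force: 60.1
```

Emit:
step_arm:
  motion:
    - {"offset": [0, 0, -0.004], "twist": 0}
    - {"offset": [0, 0, -0.008], "twist": 0}
    - {"offset": [0, 0, -0.012], "twist": 0}
    - {"offset": [0, 0, -0.016], "twist": 0}
    - {"offset": [0, 0, -0.03], "twist": 0}
    - {"offset": [0, 0, -0.05], "twist": 0}
    - {"offset": [0, 0, -0.08], "twist": 0}
    - {"offset": [0, 0, -0.11], "twist": 0}
    - {"offset": [0, 0, -0.12], "twist": 0}

```text
time: 7.1
eef_pos: [0.5766, 0.091, 0.1863]
tcp_rot: [0.692, 0.722, 0.003, 0.003]
contact_force: [0.3, -0.3, -0.7]
opening: 0.391
finger_force: 63.1
```

```bash
python3 - <<'E'
from h import *
snap('scene','s1'); go(.483,.336,.18,np.radians(5))
a=cv2.imread('pics/s1.png');cv2.imwrite('pics/c6.png',cv2.resize(a[130:420,240:540],None,fx=2,fy=2))
E
```

```text
offset mm [248.8 -83.2   5.5] twist -2.6 | now [0.5767 0.091  0.1863] yaw 2.4 q6 -0.06 F [ 0.6 -0.5  0.2] t 7.2 dist rows 5.2
```

View pics/c6.png

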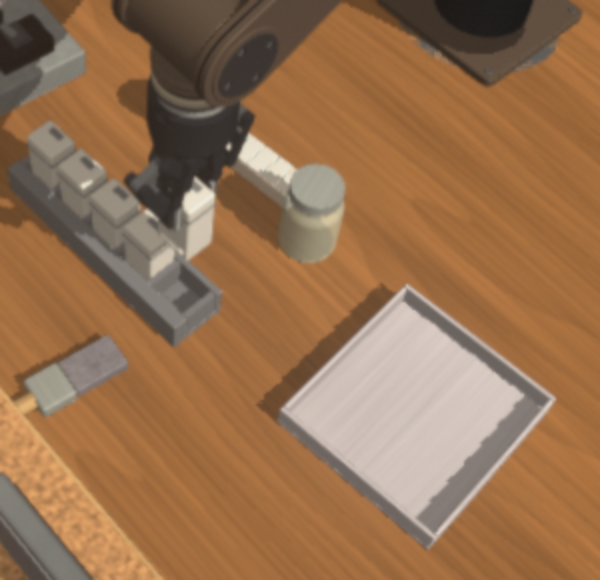

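The pod is out and held. The tray corners are at crop (405,287), (553,400), (430,537) and (281,410).

```bash
cat >> h.py <<'E'
def tray(f,pts):
    P=np.array([at(f,u,v,.03)[:2] for u,v in pts]); c=P.mean(0)
    e=[P[2]-P[1],P[3]-P[0]]; q=[P[1]-P[0],P[2]-P[3]]
    a=[np.arctan2(v[1],v[0]) for v in e]+[np.arctan2(-v[0],v[1]) for v in q]
    print(P.round(3).tolist(),'c',c.round(4),'yaw',np.degrees(a).round(1),'len',[round(np.linalg.norm(v),3) for v in e+q]); return c,np.mean(a)
def slots(c,a):
    M=np.array([[np.cos(a),-np.sin(a)],[np.sin(a),np.cos(a)]])
    for s in [(.045,.052),(.045,0),(.045,-.052),(-.045,.03),(-.045,-.03)]: print(s,(c+M@s).round(4))
E
python3 - <<'E'
from h import *
c,a=tray('s1',[(240+u/2,130+v/2) for u,v in [(405,287),(553,400),(430,537),(281,410)]]); slots(c,a)
M=np.array([[np.cos(a),-np.sin(a)],[np.sin(a),np.cos(a)]]); t=c+M@(.045,.052)
go(*t,.18,a)
E
```

```text
[[0.396, 0.233], [0.377, 0.419], [0.572, 0.434], [0.589, 0.252]] c [0.4836 0.3345] yaw [4.6 5.6 5.8 5.4] len [np.float64(0.196), np.float64(0.194), np.float64(0.186), np.float64(0.183)]
(0.045, 0.052) [0.5235 0.3905]
(0.045, 0) [0.5284 0.3387]
(0.045, -0.052) [0.5332 0.2869]
(-0.045, 0.03) [0.436  0.3601]
(-0.045, -0.03) [0.4416 0.3004]
offset mm [301.4 -40.4   5.8] twist -2.9 | now [0.5767 0.091  0.1863] yaw 2.4 q6 -0.06 F [ 0.6 -0.5  0.2] t 7.2 dist rows 6.1
```

Emit:
step_arm:
  motion:
    - {"offset": [0.05, -0.007, 0], "twist": -2.9}
    - {"offset": [0.1, -0.013, 0], "twist": -2.9}
    - {"offset": [0.15, -0.02, 0], "twist": -2.9}
    - {"offset": [0.2, -0.027, 0], "twist": -2.9}
    - {"offset": [0.25, -0.034, 0], "twist": -2.9}
    - {"offset": [0.29, -0.039, 0.01], "twist": -2.9}
    - {"offset": [0.301, -0.04, 0.04], "twist": -2.9}
    - {"offset": [0.301, -0.04, 0.075], "twist": -2.9}
    - {"offset": [0.301, -0.04, 0.105], "twist": -2.9}
    - {"offset": [0.301, -0.04, 0.118], "twist": -2.9}
    - {"offset": [0.301, -0.04, 0.12], "twist": -2.9}
    - {"offset": [0.301, -0.04, 0.12], "twist": -2.9}

```text
time: 8.35
eef_pos: [0.5213, 0.3898, 0.0612]
tcp_rot: [0.674, 0.739, -0.001, -0.001]
contact_force: [-2.4, -1.2, 4.5]
opening: 0.389
finger_force: 64.3
```

Emit:
step_arm:
  motion:
    - {"offset": [0, 0, 0], "twist": 0}
    - {"offset": [0, 0, 0], "twist": 0}
    - {"offset": [0, 0, 0], "twist": 0}
    - {"offset": [0, 0, -0.03], "twist": 0}
    - {"offset": [0, 0, -0.07], "twist": 0}
    - {"offset": [0, 0, -0.07], "twist": 0}
  gripper: 0.06

```text
time: 8.95
eef_pos: [0.5254, 0.3917, 0.1374]
tcp_rot: [0.673, 0.739, 0.006, 0.002]
contact_force: [0.5, 0.7, 0.4]
opening: 0.703
finger_force: 0.0
```

```bash
python3 - <<'E'
from h import *
go(.576,.0385,.13,np.radians(2.4))
E
```

```text
offset mm [-356.4   17.5    5.9] twist 2.9 | now [0.5254 0.3917 0.1374] yaw 5.3 q6 0.39 F [0.5 0.7 0.4] t 8.9 dist rows 7.1
```

Emit:
step_arm:
  motion:
    - {"offset": [-0.05, 0.002, 0.001], "twist": 2.9}
    - {"offset": [-0.1, 0.005, 0.002], "twist": 2.9}
    - {"offset": [-0.15, 0.007, 0.003], "twist": 2.9}
    - {"offset": [-0.2, 0.01, 0.004], "twist": 2.9}
    - {"offset": [-0.25, 0.012, 0.005], "twist": 2.9}
    - {"offset": [-0.3, 0.015, 0.006], "twist": 2.9}
    - {"offset": [-0.345, 0.017, 0.006], "twist": 2.9}
    - {"offset": [-0.356, 0.0175, 0.006], "twist": 2.9}
    - {"offset": [-0.356, 0.0175, 0.006], "twist": 2.9}
    - {"offset": [-0.356, 0.0175, 0.006], "twist": 2.9}

```text
time: 9.95
eef_pos: [0.5719, 0.0378, 0.1239]
tcp_rot: [0.692, 0.722, -0.0, -0.001]
contact_force: [0.1, 1.0, -1.2]
opening: 0.704
finger_force: 0.0
```

```bash
python3 - <<'E'
from h import *
go(.576,.0385,.06,np.radians(2.4))
E
```

```text
offset mm [ 0.5  4.2 63.9] twist 0.0 | now [0.5719 0.0378 0.1239] yaw 2.4 q6 -0.15 F [ 0.1  1.  -1.2] t 9.9 dist rows 1.3
```

Emit:
step_arm:
  motion:
    - {"offset": [0, 0.004, 0.03], "twist": 0}
    - {"offset": [0, 0.004, 0.056], "twist": 0}
    - {"offset": [0, 0.004, 0.064], "twist": 0}
    - {"offset": [0, 0.004, 0.064], "twist": 0}

```text
time: 10.35
eef_pos: [0.5747, 0.0388, 0.0586]
tcp_rot: [0.691, 0.723, -0.001, -0.002]
contact_force: [-0.0, -0.3, 0.3]
opening: 0.7
finger_force: 0.0
```

Emit:
step_arm:
  motion:
    - {"offset": [0, 0, 0], "twist": 0}
    - {"offset": [0, 0, 0], "twist": 0}
    - {"offset": [0, 0, 0], "twist": 0}
    - {"offset": [0, 0, 0], "twist": 0}
  gripper: 0.0

```text
time: 10.75
eef_pos: [0.5769, 0.0375, 0.0621]
tcp_rot: [0.692, 0.722, 0.001, 0.0]
contact_force: [-2.6, 1.6, 6.2]
opening: 0.394
finger_force: 60.3
```

Emit:
step_arm:
  motion:
    - {"offset": [0, 0, -0.004], "twist": 0}
    - {"offset": [0, 0, -0.008], "twist": 0}
    - {"offset": [0, 0, -0.012], "twist": 0}
    - {"offset": [0, 0, -0.016], "twist": 0}
    - {"offset": [0, 0, -0.03], "twist": 0}
    - {"offset": [0, 0, -0.05], "twist": 0}
    - {"offset": [0, 0, -0.08], "twist": 0}
    - {"offset": [0, 0, -0.11], "twist": 0}
    - {"offset": [0, 0, -0.12], "twist": 0}

```text
time: 11.65
eef_pos: [0.5783, 0.0367, 0.1858]
tcp_rot: [0.692, 0.722, 0.002, 0.003]
contact_force: [0.3, -0.4, -1.2]
opening: 0.388
finger_force: 65.3
```

```bash
python3 - <<'E'
from h import *
snap('scene','s2'); go(.5284,.3387,.18,np.radians(5.3))
a=cv2.imread('pics/s2.png');b=cv2.imread('pics/s1.png')
d=cv2.absdiff(a,b).max(2)[260:420,370:530]; print((d>40).sum())
cv2.imwrite('pics/c7.png',cv2.resize(a[130:420,240:540],None,fx=2,fy=2))
E
```

```text
offset mm [303.8 -37.2   5.1] twist -2.9 | now [0.5784 0.0367 0.1858] yaw 2.4 q6 -0.15 F [ 0.2 -0.2 -0.1] t 11.7 dist rows 6.1
995
```

View pics/c7.png

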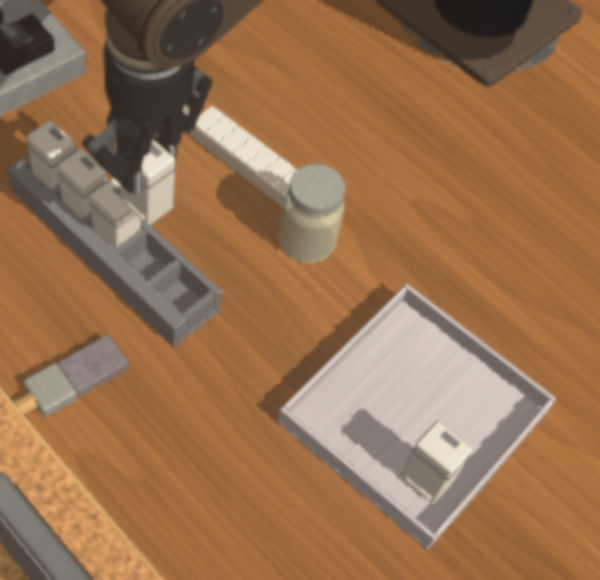

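The tray hasn't moved and pod5 stands in it at crop (438,460). I'll place the second pod.

Emit:
step_arm:
  motion:
    - {"offset": [0.05, -0.006, 0], "twist": -2.9}
    - {"offset": [0.1, -0.012, 0], "twist": -2.9}
    - {"offset": [0.15, -0.018, 0], "twist": -2.9}
    - {"offset": [0.2, -0.025, 0], "twist": -2.9}
    - {"offset": [0.25, -0.031, 0], "twist": -2.9}
    - {"offset": [0.29, -0.036, 0.01], "twist": -2.9}
    - {"offset": [0.303, -0.037, 0.04], "twist": -2.9}
    - {"offset": [0.303, -0.037, 0.075], "twist": -2.9}
    - {"offset": [0.303, -0.037, 0.105], "twist": -2.9}
    - {"offset": [0.303, -0.037, 0.118], "twist": -2.9}
    - {"offset": [0.303, -0.037, 0.12], "twist": -2.9}
    - {"offset": [0.303, -0.037, 0.12], "twist": -2.9}

```text
time: 12.9
eef_pos: [0.5258, 0.3381, 0.0611]
tcp_rot: [0.674, 0.739, -0.001, -0.001]
contact_force: [-2.2, -0.9, 3.1]
opening: 0.389
finger_force: 66.3
```

Emit:
step_arm:
  motion:
    - {"offset": [0, 0, 0], "twist": 0}
    - {"offset": [0, 0, 0], "twist": 0}
    - {"offset": [0, 0, 0], "twist": 0}
    - {"offset": [0, 0, -0.03], "twist": 0}
    - {"offset": [0, 0, -0.07], "twist": 0}
    - {"offset": [0, 0, -0.07], "twist": 0}
    - {"offset": [0, 0, -0.07], "twist": 0}
  gripper: 0.06

```text
time: 13.6
eef_pos: [0.5274, 0.3386, 0.1319]
tcp_rot: [0.674, 0.739, 0.001, 0.001]
contact_force: [-0.3, 0.3, -0.7]
opening: 0.706
finger_force: 0.0
```

```bash
python3 - <<'E'
from h import *
go(.5781,-.0142,.13,np.radians(2.4))
E
```

```text
offset mm [-356.    17.8    1.6] twist 2.9 | now [0.5274 0.3386 0.1319] yaw 5.3 q6 0.32 F [-0.3  0.3 -0.7] t 13.6 dist rows 7.1
```

Emit:
step_arm:
  motion:
    - {"offset": [-0.05, 0.002, 0], "twist": 2.9}
    - {"offset": [-0.1, 0.005, 0], "twist": 2.9}
    - {"offset": [-0.15, 0.007, 0], "twist": 2.9}
    - {"offset": [-0.2, 0.01, 0], "twist": 2.9}
    - {"offset": [-0.25, 0.012, 0], "twist": 2.9}
    - {"offset": [-0.3, 0.015, 0], "twist": 2.9}
    - {"offset": [-0.345, 0.017, 0], "twist": 2.9}
    - {"offset": [-0.356, 0.018, 0], "twist": 2.9}
    - {"offset": [-0.356, 0.018, 0], "twist": 2.9}
    - {"offset": [-0.356, 0.018, 0], "twist": 2.9}

```text
time: 14.6
eef_pos: [0.5765, -0.0135, 0.1291]
tcp_rot: [0.692, 0.722, -0.0, -0.001]
contact_force: [-0.4, -0.5, -0.4]
opening: 0.7
finger_force: 0.0
```

```bash
python3 - <<'E'
from h import *
go(.5781,-.0142,.06,np.radians(2.4))
E
```

```text
offset mm [-0.8  1.7 69.1] twist 0.0 | now [ 0.5765 -0.0135  0.1291] yaw 2.4 q6 -0.24 F [-0.4 -0.5 -0.4] t 14.6 dist rows 1.4
```

Emit:
step_arm:
  motion:
    - {"offset": [-0.001, 0.002, 0.035], "twist": 0}
    - {"offset": [-0.001, 0.002, 0.06], "twist": 0}
    - {"offset": [-0.001, 0.002, 0.069], "twist": 0}
    - {"offset": [-0.001, 0.002, 0.069], "twist": 0}

```text
time: 15.0
eef_pos: [0.5779, -0.0135, 0.0594]
tcp_rot: [0.691, 0.723, -0.001, -0.002]
contact_force: [-0.4, -0.6, 0.2]
opening: 0.703
finger_force: 0.0
```

Emit:
step_arm:
  motion:
    - {"offset": [0, 0, 0], "twist": 0}
    - {"offset": [0, 0, 0], "twist": 0}
    - {"offset": [0, 0, 0], "twist": 0}
    - {"offset": [0, 0, 0], "twist": 0}
  gripper: 0.0

```text
time: 15.4
eef_pos: [0.5797, -0.0151, 0.0631]
tcp_rot: [0.692, 0.722, 0.0, -0.0]
contact_force: [-3.8, 1.8, 5.7]
opening: 0.39
finger_force: 60.1
```

Emit:
step_arm:
  motion:
    - {"offset": [0, 0, -0.004], "twist": 0}
    - {"offset": [0, 0, -0.008], "twist": 0}
    - {"offset": [0, 0, -0.012], "twist": 0}
    - {"offset": [0, 0, -0.016], "twist": 0}
    - {"offset": [0, 0, -0.03], "twist": 0}
    - {"offset": [0, 0, -0.05], "twist": 0}
    - {"offset": [0, 0, -0.08], "twist": 0}
    - {"offset": [0, 0, -0.11], "twist": 0}
    - {"offset": [0, 0, -0.12], "twist": 0}

```text
time: 16.3
eef_pos: [0.582, -0.0161, 0.1884]
tcp_rot: [0.692, 0.722, 0.002, 0.004]
contact_force: [0.2, -0.8, -0.2]
opening: 0.387
finger_force: 63.0
```

```bash
cat >> h.py <<'E'
def trayshift(f,g='s1'):
    """tray moved? template-match its near-robot corner and the two pods-free corners"""
    a=cv2.imread(f'pics/{f}.png',0);b=cv2.imread(f'pics/{g}.png',0)
    for u,v in [(442,273),(516,330),(380,335)]:
        r=cv2.matchTemplate(a,b[v-14:v+14,u-14:u+14],cv2.TM_CCOEFF_NORMED); _,m,_,p=cv2.minMaxLoc(r); print('corner',u,v,'->',p[0]+14,p[1]+14,round(m,2))
E
python3 - <<'E'
from h import *
snap('scene','s3'); trayshift('s3'); go(.5332,.2869,.18,np.radians(5.3))
E
```

```text
corner 442 273 -> 442 273 1.0
corner 516 330 -> 516 330 1.0
corner 380 335 -> 380 335 1.0
offset mm [304.8 -36.1   7.1] twist -2.9 | now [ 0.5821 -0.0161  0.1882] yaw 2.4 q6 -0.24 F [0.8 0.2 0.4] t 16.4 dist rows 6.1
```

Emit:
step_arm:
  motion:
    - {"offset": [0.05, -0.006, 0], "twist": -2.9}
    - {"offset": [0.1, -0.012, 0], "twist": -2.9}
    - {"offset": [0.15, -0.018, 0], "twist": -2.9}
    - {"offset": [0.2, -0.024, 0], "twist": -2.9}
    - {"offset": [0.25, -0.03, 0], "twist": -2.9}
    - {"offset": [0.29, -0.035, 0.01], "twist": -2.9}
    - {"offset": [0.304, -0.036, 0.04], "twist": -2.9}
    - {"offset": [0.304, -0.036, 0.075], "twist": -2.9}
    - {"offset": [0.304, -0.036, 0.105], "twist": -2.9}
    - {"offset": [0.304, -0.036, 0.12], "twist": -2.9}
    - {"offset": [0.304, -0.036, 0.122], "twist": -2.9}
    - {"offset": [0.304, -0.036, 0.122], "twist": -2.9}

```text
time: 17.55
eef_pos: [0.5297, 0.2868, 0.0617]
tcp_rot: [0.674, 0.739, -0.002, -0.001]
contact_force: [-6.8, -0.9, 10.6]
opening: 0.39
finger_force: 65.7
```

Emit:
step_arm:
  motion:
    - {"offset": [0, 0, 0], "twist": 0}
    - {"offset": [0, 0, 0], "twist": 0}
    - {"offset": [0, 0, 0], "twist": 0}
    - {"offset": [0, 0, -0.03], "twist": 0}
    - {"offset": [0, 0, -0.07], "twist": 0}
    - {"offset": [0, 0, -0.07], "twist": 0}
    - {"offset": [0, 0, -0.07], "twist": 0}
  gripper: 0.06

```text
time: 18.25
eef_pos: [0.5315, 0.287, 0.1307]
tcp_rot: [0.674, 0.739, 0.001, 0.001]
contact_force: [-0.5, -1.0, -1.4]
opening: 0.705
finger_force: 0.0
```

```bash
python3 - <<'E'
from h import *
go(.5805,-.0662,.13,np.radians(2.4))
E
```

```text
offset mm [-356.2   16.1    0.5] twist 2.9 | now [0.5315 0.287  0.1307] yaw 5.3 q6 0.23 F [-0.5 -1.  -1.4] t 18.2 dist rows 7.1
```

Emit:
step_arm:
  motion:
    - {"offset": [-0.05, 0.002, 0], "twist": 2.9}
    - {"offset": [-0.1, 0.005, 0], "twist": 2.9}
    - {"offset": [-0.15, 0.007, 0], "twist": 2.9}
    - {"offset": [-0.2, 0.009, 0], "twist": 2.9}
    - {"offset": [-0.25, 0.011, 0], "twist": 2.9}
    - {"offset": [-0.3, 0.014, 0], "twist": 2.9}
    - {"offset": [-0.345, 0.016, 0], "twist": 2.9}
    - {"offset": [-0.356, 0.016, 0], "twist": 2.9}
    - {"offset": [-0.356, 0.016, 0], "twist": 2.9}
    - {"offset": [-0.356, 0.016, 0], "twist": 2.9}

```text
time: 19.25
eef_pos: [0.5786, -0.0651, 0.128]
tcp_rot: [0.692, 0.722, -0.0, -0.001]
contact_force: [0.4, 0.6, 0.6]
opening: 0.702
finger_force: 0.0
```

```bash
python3 - <<'E'
from h import *
go(.5805,-.0662,.06,np.radians(2.4))
E
```

```text
offset mm [-1.3  2.  68. ] twist 0.0 | now [ 0.5786 -0.0651  0.128 ] yaw 2.4 q6 -0.33 F [0.4 0.6 0.6] t 19.2 dist rows 1.4
```

Emit:
step_arm:
  motion:
    - {"offset": [-0.001, 0.002, 0.035], "twist": 0}
    - {"offset": [-0.001, 0.002, 0.06], "twist": 0}
    - {"offset": [-0.001, 0.002, 0.068], "twist": 0}
    - {"offset": [-0.001, 0.002, 0.068], "twist": 0}

```text
time: 19.65
eef_pos: [0.5802, -0.0651, 0.0596]
tcp_rot: [0.691, 0.723, -0.001, -0.002]
contact_force: [-0.4, 1.0, -0.7]
opening: 0.707
finger_force: 0.0
```

Emit:
step_arm:
  motion:
    - {"offset": [0, 0, 0], "twist": 0}
    - {"offset": [0, 0, 0], "twist": 0}
    - {"offset": [0, 0, 0], "twist": 0}
    - {"offset": [0, 0, 0], "twist": 0}
  gripper: 0.0

```text
time: 20.05
eef_pos: [0.5819, -0.0669, 0.0632]
tcp_rot: [0.692, 0.722, 0.0, 0.0]
contact_force: [-4.1, 1.8, 6.1]
opening: 0.393
finger_force: 60.1
```

Emit:
step_arm:
  motion:
    - {"offset": [0, 0, -0.004], "twist": 0}
    - {"offset": [0, 0, -0.008], "twist": 0}
    - {"offset": [0, 0, -0.012], "twist": 0}
    - {"offset": [0, 0, -0.016], "twist": 0}
    - {"offset": [0, 0, -0.03], "twist": 0}
    - {"offset": [0, 0, -0.05], "twist": 0}
    - {"offset": [0, 0, -0.08], "twist": 0}
    - {"offset": [0, 0, -0.11], "twist": 0}
    - {"offset": [0, 0, -0.12], "twist": 0}

```text
time: 20.95
eef_pos: [0.5842, -0.0681, 0.1886]
tcp_rot: [0.692, 0.722, 0.002, 0.004]
contact_force: [1.4, -0.8, 0.1]
opening: 0.387
finger_force: 62.9
```

```bash
python3 - <<'E'
from h import *
a=snap('scene','s4'); trayshift('s4'); go(.436,.36,.18,np.radians(5.3))
cv2.imwrite('pics/c8.png',cv2.resize(a[130:420,240:540],None,fx=2,fy=2))
E
```

```text
corner 442 273 -> 442 273 1.0
corner 516 330 -> 516 330 1.0
corner 380 335 -> 380 335 0.99
offset mm [ 434.  -130.     5.6] twist -2.9 | now [ 0.5843 -0.068   0.1884] yaw 2.4 q6 -0.33 F [ 0.5 -0.3  0.5] t 21.0 dist rows 9.1
```

View pics/c8.png

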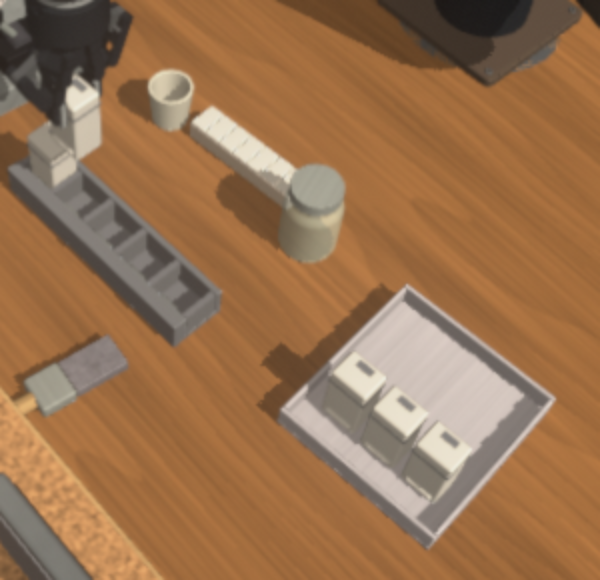

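Three pods stand in the far column of the tray and pod2 is held. Next it goes to the near column.

Emit:
step_arm:
  motion:
    - {"offset": [0.05, -0.01, 0], "twist": -2.9}
    - {"offset": [0.1, -0.02, 0], "twist": -2.9}
    - {"offset": [0.15, -0.03, 0], "twist": -2.9}
    - {"offset": [0.2, -0.045, 0], "twist": -2.9}
    - {"offset": [0.245, -0.06, 0], "twist": -2.9}
    - {"offset": [0.29, -0.075, 0], "twist": -2.9}
    - {"offset": [0.335, -0.09, 0], "twist": -2.9}
    - {"offset": [0.38, -0.11, 0], "twist": -2.9}
    - {"offset": [0.42, -0.127, 0], "twist": -2.9}
    - {"offset": [0.434, -0.13, 0], "twist": -2.9}
    - {"offset": [0.434, -0.13, 0], "twist": -2.9}

```text
time: 22.1
eef_pos: [0.4323, 0.3622, 0.1809]
tcp_rot: [0.672, 0.74, -0.001, -0.0]
contact_force: [0.6, 0.1, -0.8]
opening: 0.389
finger_force: 62.9
```

Emit:
step_arm:
  motion:
    - {"offset": [0, 0, 0.04], "twist": 0}
    - {"offset": [0, 0, 0.08], "twist": 0}
    - {"offset": [0, 0, 0.11], "twist": 0}
    - {"offset": [0, 0, 0.12], "twist": 0}
    - {"offset": [0, 0, 0.122], "twist": 0}
    - {"offset": [0, 0, 0.122], "twist": 0}

```text
time: 22.7
eef_pos: [0.434, 0.3594, 0.0618]
tcp_rot: [0.674, 0.739, -0.002, -0.0]
contact_force: [-4.9, -3.7, 12.0]
opening: 0.389
finger_force: 65.2
```

Emit:
step_arm:
  motion:
    - {"offset": [0, 0, 0], "twist": 0}
    - {"offset": [0, 0, 0], "twist": 0}
    - {"offset": [0, 0, 0], "twist": 0}
    - {"offset": [0, 0, -0.03], "twist": 0}
    - {"offset": [0, 0, -0.07], "twist": 0}
    - {"offset": [0, 0, -0.07], "twist": 0}
    - {"offset": [0, 0, -0.07], "twist": 0}
  gripper: 0.06

```text
time: 23.4
eef_pos: [0.4343, 0.3612, 0.1305]
tcp_rot: [0.674, 0.739, 0.001, 0.0]
contact_force: [0.4, -0.4, 0.1]
opening: 0.704
finger_force: 0.0
```

```bash
python3 - <<'E'
from h import *
go(.583,-.1184,.13,np.radians(2.4))
E
```

```text
offset mm [-4.913e+02  1.037e+02  3.000e-01] twist 2.9 | now [0.4343 0.3612 0.1305] yaw 5.3 q6 0.42 F [ 0.4 -0.4  0.1] t 23.4 dist rows 10.0
```

Emit:
step_arm:
  motion:
    - {"offset": [-0.045, 0.015, -0.015], "twist": 2.9}
    - {"offset": [-0.09, 0.03, -0.02], "twist": 2.9}
    - {"offset": [-0.135, 0.045, -0.02], "twist": 2.9}
    - {"offset": [-0.18, 0.06, -0.02], "twist": 2.9}
    - {"offset": [-0.225, 0.07, -0.02], "twist": 2.9}
    - {"offset": [-0.27, 0.08, -0.02], "twist": 2.9}
    - {"offset": [-0.315, 0.09, -0.02], "twist": 2.9}
    - {"offset": [-0.36, 0.095, -0.015], "twist": 2.9}
    - {"offset": [-0.405, 0.1, -0.01], "twist": 2.9}
    - {"offset": [-0.45, 0.103, 0], "twist": 2.9}
    - {"offset": [-0.485, 0.104, 0], "twist": 2.9}
    - {"offset": [-0.491, 0.104, 0], "twist": 2.9}

```text
time: 24.6
eef_pos: [0.5815, -0.1217, 0.127]
tcp_rot: [0.694, 0.72, -0.001, -0.001]
contact_force: [0.1, 0.4, 0.5]
opening: 0.7
finger_force: 0.0
```

Emit:
step_arm:
  motion:
    - {"offset": [0, 0, 0], "twist": 0}
    - {"offset": [0, 0, 0], "twist": 0}

```text
time: 24.8
eef_pos: [0.5817, -0.1171, 0.1282]
tcp_rot: [0.692, 0.722, -0.0, -0.001]
contact_force: [-0.4, -0.0, -0.2]
opening: 0.702
finger_force: 0.0
```

```bash
python3 - <<'E'
from h import *
go(.583,-.1184,.06,np.radians(2.4))
E
```

```text
offset mm [-1.5  1.3 68.2] twist 0.0 | now [ 0.5817 -0.1171  0.1282] yaw 2.4 q6 -0.41 F [-0.4 -0.  -0.2] t 24.8 dist rows 1.4
```

Emit:
step_arm:
  motion:
    - {"offset": [-0.001, 0.001, 0.035], "twist": 0}
    - {"offset": [-0.001, 0.001, 0.06], "twist": 0}
    - {"offset": [-0.001, 0.001, 0.068], "twist": 0}
    - {"offset": [-0.001, 0.001, 0.068], "twist": 0}

```text
time: 25.2
eef_pos: [0.5824, -0.1174, 0.0598]
tcp_rot: [0.691, 0.723, -0.001, -0.002]
contact_force: [0.7, -0.1, 0.0]
opening: 0.702
finger_force: 0.0
```

Emit:
step_arm:
  motion:
    - {"offset": [0, 0, 0], "twist": 0}
    - {"offset": [0, 0, 0], "twist": 0}
    - {"offset": [0, 0, 0], "twist": 0}
    - {"offset": [0, 0, 0], "twist": 0}
  gripper: 0.0

```text
time: 25.6
eef_pos: [0.5839, -0.1192, 0.0633]
tcp_rot: [0.692, 0.722, 0.0, 0.0]
contact_force: [-3.1, 1.5, 6.0]
opening: 0.391
finger_force: 59.8
```

Emit:
step_arm:
  motion:
    - {"offset": [0, 0, -0.004], "twist": 0}
    - {"offset": [0, 0, -0.008], "twist": 0}
    - {"offset": [0, 0, -0.012], "twist": 0}
    - {"offset": [0, 0, -0.016], "twist": 0}
    - {"offset": [0, 0, -0.03], "twist": 0}
    - {"offset": [0, 0, -0.05], "twist": 0}
    - {"offset": [0, 0, -0.08], "twist": 0}
    - {"offset": [0, 0, -0.11], "twist": 0}
    - {"offset": [0, 0, -0.12], "twist": 0}

```text
time: 26.5
eef_pos: [0.5857, -0.1203, 0.188]
tcp_rot: [0.692, 0.722, 0.001, 0.004]
contact_force: [0.6, -0.6, -0.6]
opening: 0.392
finger_force: 62.9
```

```bash
python3 - <<'E'
from h import *
a=snap('scene','s5'); trayshift('s5'); go(.4416,.3004,.18,np.radians(5.3))
E
```

```text
corner 442 273 -> 442 273 1.0
corner 516 330 -> 516 330 1.0
corner 380 335 -> 380 335 0.99
offset mm [ 426.4 -126.3    5.2] twist -2.9 | now [ 0.5858 -0.1202  0.1879] yaw 2.4 q6 -0.41 F [-0.  -0.2  0.7] t 26.6 dist rows 8.9
```

Emit:
step_arm:
  motion:
    - {"offset": [0.05, -0.006, 0], "twist": -2.9}
    - {"offset": [0.1, -0.012, 0], "twist": -2.9}
    - {"offset": [0.15, -0.02, 0], "twist": -2.9}
    - {"offset": [0.2, -0.03, 0], "twist": -2.9}
    - {"offset": [0.245, -0.043, 0], "twist": -2.9}
    - {"offset": [0.29, -0.06, 0], "twist": -2.9}
    - {"offset": [0.335, -0.08, 0], "twist": -2.9}
    - {"offset": [0.375, -0.1, 0], "twist": -2.9}
    - {"offset": [0.413, -0.12, 0], "twist": -2.9}
    - {"offset": [0.426, -0.126, 0], "twist": -2.9}
    - {"offset": [0.426, -0.126, 0], "twist": -2.9}

```text
time: 27.65
eef_pos: [0.4383, 0.3021, 0.1807]
tcp_rot: [0.672, 0.74, -0.001, -0.0]
contact_force: [0.1, -1.1, -0.8]
opening: 0.387
finger_force: 62.8
```

Emit:
step_arm:
  motion:
    - {"offset": [0, 0, 0.04], "twist": 0}
    - {"offset": [0, 0, 0.08], "twist": 0}
    - {"offset": [0, 0, 0.11], "twist": 0}
    - {"offset": [0, 0, 0.12], "twist": 0}
    - {"offset": [0, 0, 0.121], "twist": 0}
    - {"offset": [0, 0, 0.121], "twist": 0}

```text
time: 28.25
eef_pos: [0.4404, 0.2996, 0.0619]
tcp_rot: [0.674, 0.739, -0.002, -0.0]
contact_force: [-3.7, -1.7, 8.0]
opening: 0.39
finger_force: 64.7
```

Emit:
step_arm:
  motion:
    - {"offset": [0, 0, 0], "twist": 0}
    - {"offset": [0, 0, 0], "twist": 0}
    - {"offset": [0, 0, 0], "twist": 0}
    - {"offset": [0, 0, -0.03], "twist": 0}
    - {"offset": [0, 0, -0.07], "twist": 0}
    - {"offset": [0, 0, -0.11], "twist": 0}
    - {"offset": [0, 0, -0.11], "twist": 0}
  gripper: 0.06

```text
time: 28.95
eef_pos: [0.4436, 0.3026, 0.1773]
tcp_rot: [0.674, 0.739, 0.006, 0.003]
contact_force: [0.6, 0.5, 1.3]
opening: 0.702
finger_force: 0.0
```

```bash
python3 - <<'E'
from h import *
go(.56,.0,.18,np.radians(5)); go(.5036,-.403,.18,np.radians(-161+180))
E
```

```text
offset mm [-312.1   87.9   -2.8] twist 0.3 | now [0.4436 0.3026 0.1773] yaw 5.3 q6 0.32 F [0.6 0.5 1.3] t 28.9 dist rows 6.5
offset mm [-708.1   -5.6   -5.5] twist -13.7 | now [0.4436 0.3026 0.1773] yaw 5.3 q6 0.32 F [0.6 0.5 1.3] t 28.9 dist rows 14.2
```

Emit:
step_arm:
  motion:
    - {"offset": [-0.05, 0.014, -0.01], "twist": 8}
    - {"offset": [-0.1, 0.028, -0.02], "twist": 16}
    - {"offset": [-0.145, 0.042, -0.03], "twist": 24}
    - {"offset": [-0.19, 0.056, -0.04], "twist": 32}
    - {"offset": [-0.235, 0.07, -0.05], "twist": 40}
    - {"offset": [-0.28, 0.08, -0.05], "twist": 48}
    - {"offset": [-0.325, 0.085, -0.05], "twist": 56}
    - {"offset": [-0.37, 0.08, -0.05], "twist": 64}
    - {"offset": [-0.415, 0.075, -0.05], "twist": 72}
    - {"offset": [-0.46, 0.065, -0.05], "twist": 80}
    - {"offset": [-0.5, 0.055, -0.05], "twist": 88}
    - {"offset": [-0.54, 0.045, -0.05], "twist": 96}

```text
time: 30.15
eef_pos: [0.5337, -0.2343, 0.2194]
tcp_rot: [1.0, -0.009, -0.0, -0.0]
contact_force: [0.4, -0.1, 0.9]
opening: 0.703
finger_force: 0.0
```

```bash
python3 - <<'E'
from h import *
go(.5036,-.403,.19,np.radians(-161))
E
```

```text
offset mm [-27.  169.2  29.4] twist 70.0 | now [ 0.5337 -0.2343  0.2194] yaw -91.0 q6 1.0 F [ 0.4 -0.1  0.9] t 30.1 dist rows 3.5
```

Emit:
step_arm:
  motion:
    - {"offset": [-0.007, 0.04, 0], "twist": 8}
    - {"offset": [-0.014, 0.08, 0], "twist": 16}
    - {"offset": [-0.02, 0.12, 0], "twist": 24}
    - {"offset": [-0.027, 0.16, 0.01], "twist": 32}
    - {"offset": [-0.027, 0.169, 0.02], "twist": 40}
    - {"offset": [-0.027, 0.169, 0.03], "twist": 48}
    - {"offset": [-0.027, 0.169, 0.03], "twist": 56}
    - {"offset": [-0.027, 0.169, 0.03], "twist": 64}
    - {"offset": [-0.027, 0.169, 0.03], "twist": 70}
    - {"offset": [-0.027, 0.169, 0.03], "twist": 70}
    - {"offset": [-0.027, 0.169, 0.03], "twist": 70}

```text
time: 31.25
eef_pos: [0.5053, -0.401, 0.1896]
tcp_rot: [0.816, -0.578, -0.0, -0.0]
contact_force: [0.7, 0.1, 0.4]
opening: 0.7
finger_force: 0.0
```

```bash
python3 - <<'E'
from h import *
go(.5036,-.403,.064,np.radians(-161)); a=snap('wrist','w3'); b=snap('scene','s6')
trayshift('s6')
w=np.zeros((480,800,3),np.uint8); w[:,:480]=a[:,80:560]; w[:270,480:]=cv2.resize(b[260:420,365:540],(320,270))[:, :]
cv2.imwrite('pics/c9.png',w)
E
```

```text
offset mm [  1.4   2.2 125.6] twist 0.4 | now [ 0.5053 -0.401   0.1896] yaw -160.6 q6 1.97 F [0.7 0.1 0.4] t 31.2 dist rows 2.5
corner 442 273 -> 442 273 0.9
corner 516 330 -> 516 330 1.0
corner 380 335 -> 380 335 0.99
```

View pics/c9.png

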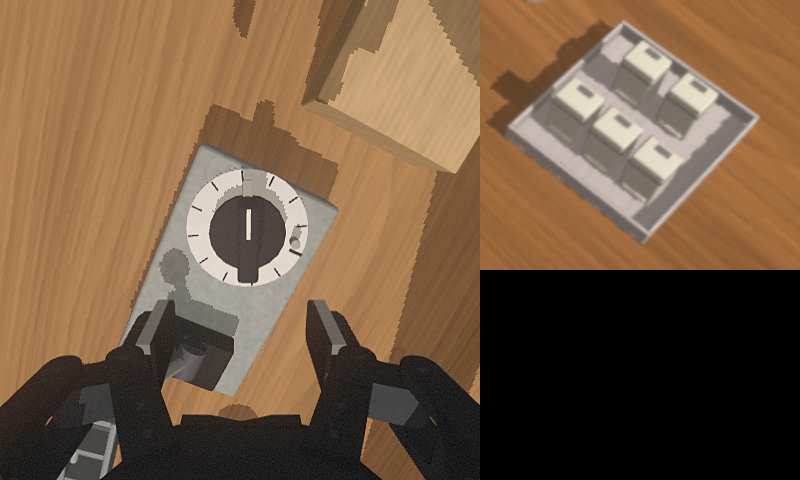

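All five pods stand in the tray. The knob disc centre is at full (328,232), the bar lines up with the tool x axis, and the nose points towards −y.

```bash
python3 - <<'E'
from h import *
print(at('w3',328,232,.053),at('w3',328,228,.042))
b=at('w3',328,282,.08);n=at('w3',328,180,.06); print('bar',b,n,np.degrees(np.arctan2(*(n-b)[1::-1])))
for p in [(206,105),(241,96),(170,68)]: print('box base?',at('s0',*p,0).round(3))
for z in (0,.08,.12): print('box corner wrist',at('w3',383,103,z).round(3))
print('scene top',at('s0',203,80,.08).round(3),at('s0',203,80,.06).round(3))
E
```

```text
[ 0.50009742 -0.40630163  0.053     ] [ 0.50000593 -0.4067529   0.042     ]
bar [ 0.48956545 -0.37541527  0.08      ] [ 0.51494014 -0.44699211  0.06      ] -70.48008485416787
box base? [ 0.476 -0.531  0.   ]
box base? [ 0.385 -0.499  0.   ]
box base? [ 0.469 -0.729  0.   ]
box corner wrist [ 0.488 -0.52   0.   ]
box corner wrist [ 0.499 -0.509  0.08 ]
box corner wrist [ 0.504 -0.504  0.12 ]
scene top [ 0.47  -0.534  0.08 ] [ 0.459 -0.556  0.06 ]
```

```bash
python3 - <<'E'
from h import *
go(.501,-.4055,.07,np.radians(-160.5))
E
```

```text
offset mm [  2.8   5.6 120. ] twist -0.1 | now [ 0.5054 -0.401   0.19  ] yaw -160.6 q6 1.98 F [-0.2  0.2  0.7] t 31.4 dist rows 2.4
```

Emit:
step_arm:
  motion:
    - {"offset": [0.003, 0.0055, 0.04], "twist": 0}
    - {"offset": [0.003, 0.0055, 0.08], "twist": 0}
    - {"offset": [0.003, 0.0055, 0.105], "twist": 0}
    - {"offset": [0.003, 0.0055, 0.12], "twist": 0}
    - {"offset": [0.003, 0.0055, 0.12], "twist": 0}
  gripper: 0.045

```text
time: 31.85
eef_pos: [0.5002, -0.4044, 0.0676]
tcp_rot: [0.816, -0.578, -0.002, -0.001]
contact_force: [-0.7, -0.0, 0.1]
opening: 0.525
finger_force: 0.0
```

Emit:
step_arm:
  motion:
    - {"offset": [0, 0, 0], "twist": 0}
    - {"offset": [0, 0, 0], "twist": 0}
    - {"offset": [0, 0, 0], "twist": 0}
    - {"offset": [0, 0, 0], "twist": 0}
  gripper: 0.0
  grip_force: 30

```text
time: 32.25
eef_pos: [0.5019, -0.4071, 0.0729]
tcp_rot: [0.816, -0.578, 0.002, 0.001]
contact_force: [-3.4, -0.2, 7.1]
opening: 0.178
finger_force: 32.9
```

```bash
python3 - <<'E'
from h import *
go(.501,-.4055,.07,np.radians(-160.5)); print(ctrl.get_state()['wrist_torque'])
E
```

```text
offset mm [-1.9  0.3  2.9] twist -0.2 | now [ 0.5019 -0.4071  0.0729] yaw -160.7 q6 1.97 F [-3.4 -0.2  7.1] t 32.2 dist rows 0.1
[-0.09303777  0.51933881  0.09954913]
```

Emit:
step_arm:
  motion:
    - {"offset": [0, 0, 0], "twist": -8}
    - {"offset": [0, 0, 0], "twist": -16}
    - {"offset": [0, 0, 0], "twist": -24}
    - {"offset": [0, 0, 0], "twist": -32}
    - {"offset": [0, 0, 0], "twist": -40}
    - {"offset": [0, 0, 0], "twist": -48}
    - {"offset": [0, 0, 0], "twist": -56}
    - {"offset": [0, 0, 0], "twist": -64}
    - {"offset": [0, 0, 0], "twist": -72}
    - {"offset": [0, 0, 0], "twist": -80}
    - {"offset": [0, 0, 0], "twist": -88}
    - {"offset": [0, 0, 0], "twist": -96}

```text
time: 33.45
eef_pos: [0.5034, -0.403, 0.0728]
tcp_rot: [0.975, 0.221, 0.002, -0.002]
contact_force: [1.1, 9.4, 10.9]
opening: 0.184
finger_force: 33.4
```

```bash
python3 - <<'E'
from h import *
go(.501,-.4055,.07,np.radians(80)); print(ctrl.get_state()['wrist_torque'])
E
```

```text
offset mm [-3.3  1.2  2.8] twist -144.4 | now [ 0.5034 -0.403   0.0728] yaw -64.4 q6 0.29 F [ 1.1  9.4 10.9] t 33.5 dist rows 0.1
[ 1.79326532 -0.03538608 -0.0320176 ]
```

Emit:
step_arm:
  motion:
    - {"offset": [0.001, -0.002, -0.001], "twist": -8}
    - {"offset": [0.001, -0.002, -0.001], "twist": -16}
    - {"offset": [0.001, -0.002, -0.001], "twist": -24}
    - {"offset": [0.001, -0.002, -0.001], "twist": -32}
    - {"offset": [0.001, -0.002, -0.001], "twist": -40}
    - {"offset": [0.001, -0.002, -0.001], "twist": -48}
    - {"offset": [0.001, -0.002, -0.001], "twist": -56}
    - {"offset": [0.001, -0.002, -0.001], "twist": -64}
    - {"offset": [0.001, -0.002, -0.001], "twist": -72}
    - {"offset": [0.001, -0.002, -0.001], "twist": -80}
    - {"offset": [0.001, -0.002, -0.001], "twist": -88}
    - {"offset": [0.001, -0.002, -0.001], "twist": -96}

```text
time: 34.65
eef_pos: [0.4992, -0.4017, 0.0728]
tcp_rot: [0.487, 0.873, 0.001, -0.005]
contact_force: [-12.0, 5.4, 12.2]
opening: 0.183
finger_force: 33.6
```

```bash
python3 - <<'E'
from h import *
go(.501,-.4055,.07,np.radians(85)); print(ctrl.get_state()['wrist_torque'])
E
```

```text
offset mm [-4.2 -0.5  2.8] twist -53.3 | now [ 0.4992 -0.4017  0.0728] yaw 31.7 q6 -1.39 F [-12.    5.4  12.2] t 34.6 dist rows 0.1
[ 0.8881052   1.90219065 -0.04753754]
```

Emit:
step_arm:
  motion:
    - {"offset": [0.001, -0.002, -0.001], "twist": -8}
    - {"offset": [0.001, -0.002, -0.001], "twist": -16}
    - {"offset": [0.001, -0.002, -0.001], "twist": -24}
    - {"offset": [0.001, -0.002, -0.001], "twist": -32}
    - {"offset": [0.001, -0.002, -0.001], "twist": -40}
    - {"offset": [0.001, -0.002, -0.001], "twist": -46}
    - {"offset": [0.001, -0.002, -0.001], "twist": -50}
    - {"offset": [0.001, -0.002, -0.001], "twist": -52}

```text
time: 35.45
eef_pos: [0.4977, -0.4039, 0.0729]
tcp_rot: [0.057, 0.998, -0.0, -0.002]
contact_force: [-6.9, -0.0, 3.6]
opening: 0.181
finger_force: 32.5
```

```bash
python3 - <<'E'
from h import *
go(.501,-.4055,.07,np.radians(85)); print(ctrl.get_state()['wrist_torque'])
E
```

```text
offset mm [-3.5 -1.2  2.9] twist -1.5 | now [ 0.4977 -0.4039  0.0729] yaw 83.5 q6 -2.29 F [-6.9 -0.   3.6] t 35.5 dist rows 0.1
[-0.2432534   1.14919497 -0.03103816]
```

Emit:
step_arm:
  motion:
    - {"offset": [0, 0, 0], "twist": -2}
    - {"offset": [0, 0, 0], "twist": -3}
    - {"offset": [0, 0, 0], "twist": -3}

```text
time: 35.75
eef_pos: [0.4978, -0.4039, 0.0729]
tcp_rot: [0.034, 0.999, 0.0, -0.001]
contact_force: [-6.1, 0.2, 2.9]
opening: 0.183
finger_force: 38.4
```

```bash
python3 - <<'E'
from h import *
go(.501,-.4055,.07,np.radians(85)); print(ctrl.get_state()['wrist_torque'])
E
```

```text
offset mm [-3.3 -1.4  2.9] twist 1.1 | now [ 0.4978 -0.4039  0.0729] yaw 86.1 q6 -2.34 F [-6.1  0.2  2.9] t 35.8 dist rows 0.1
[-0.17823983  1.10924466 -0.73713439]
```

Emit:
step_arm:
  motion:
    - {"offset": [0, 0, 0], "twist": 0}
    - {"offset": [0, 0, 0], "twist": 0}
    - {"offset": [0, 0, 0], "twist": 0}
    - {"offset": [0, 0, -0.04], "twist": 0}
    - {"offset": [0, 0, -0.09], "twist": 0}
    - {"offset": [0, 0, -0.13], "twist": 0}
    - {"offset": [0, 0, -0.13], "twist": 8}
    - {"offset": [0, 0, -0.13], "twist": 16}
    - {"offset": [0, 0, -0.13], "twist": 24}
    - {"offset": [0, 0, -0.13], "twist": 24}
  gripper: 0.04

```text
time: 36.75
eef_pos: [0.4995, -0.4034, 0.2024]
tcp_rot: [0.239, 0.971, 0.0, 0.0]
contact_force: [0.0, -0.1, -0.8]
opening: 0.466
finger_force: 0.0
```

```bash
python3 - <<'E'
from h import *
a=snap('wrist','w4'); b=snap('side','d4'); go(.589,-.284,.2,np.radians(-5))
w=np.zeros((560,800,3),np.uint8); w[:480,:480]=a[:,80:560]; w[:540,480:]=cv2.resize(b[345:480,270:350],(320,540),interpolation=cv2.INTER_CUBIC)
cv2.imwrite('pics/c10.png',w)
E
```

```text
offset mm [-24.4 147.3   2.3] twist 67.5 | now [ 0.4994 -0.4034  0.2022] yaw 62.5 q6 -1.93 F [-0.   0.2  0.3] t 36.9 dist rows 3.0
```

View pics/c10.png

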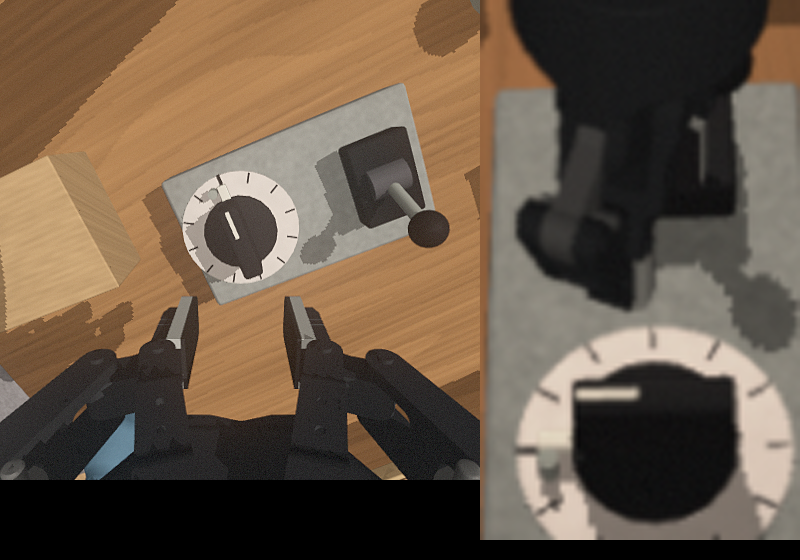

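The white nose lies against the stop pin on the robot side, and the lever still leans away. Now the final toggle push.

Emit:
step_arm:
  motion:
    - {"offset": [-0.008, 0.045, 0], "twist": 8}
    - {"offset": [-0.016, 0.09, 0], "twist": 16}
    - {"offset": [-0.024, 0.135, 0], "twist": 24}
    - {"offset": [-0.024, 0.147, 0], "twist": 32}
    - {"offset": [-0.024, 0.147, 0], "twist": 40}
    - {"offset": [-0.024, 0.147, 0], "twist": 48}
    - {"offset": [-0.024, 0.147, 0], "twist": 56}
    - {"offset": [-0.024, 0.147, 0], "twist": 64}
    - {"offset": [-0.024, 0.147, 0], "twist": 67.5}
    - {"offset": [-0.024, 0.147, 0], "twist": 67.5}
    - {"offset": [-0.024, 0.147, 0], "twist": 67.5}
  gripper: 0.0

```text
time: 37.95
eef_pos: [0.5887, -0.2845, 0.2022]
tcp_rot: [0.737, 0.675, 0.0, -0.0]
contact_force: [-0.3, 0.4, 0.7]
opening: -0.001
finger_force: 0.0
```

```bash
python3 - <<'E'
from h import *
go(.589,-.284,.119,np.radians(-5)); go(.5135,-.277,.12,np.radians(-5))
E
```

```text
offset mm [ 0.6  0.2 83.2] twist -0.0 | now [ 0.5887 -0.2845  0.2022] yaw -5.0 q6 -0.52 F [-0.3  0.4  0.7] t 38.0 dist rows 1.7
offset mm [  0.9 -75.6  82.2] twist -0.0 | now [ 0.5887 -0.2845  0.2022] yaw -5.0 q6 -0.52 F [-0.3  0.4  0.7] t 38.0 dist rows 2.2
```

Emit:
step_arm:
  motion:
    - {"offset": [0, 0, 0.042], "twist": 0}
    - {"offset": [0, 0, 0.083], "twist": 0}
    - {"offset": [0, 0, 0.083], "twist": 0}
    - {"offset": [0, -0.015, 0.081], "twist": 0}
    - {"offset": [0, -0.03, 0.079], "twist": 0}
    - {"offset": [0, -0.045, 0.079], "twist": 0}
    - {"offset": [0, -0.055, 0.079], "twist": 0}
    - {"offset": [0, -0.065, 0.081], "twist": 0}
    - {"offset": [0, -0.073, 0.082], "twist": 0}
    - {"offset": [0, -0.073, 0.082], "twist": 0}

```text
time: 38.95
eef_pos: [0.52, -0.2804, 0.1285]
tcp_rot: [0.738, 0.675, 0.001, 0.007]
contact_force: [0.2, -0.9, 0.9]
opening: -0.001
finger_force: 0.7
```

Emit:
step_arm:
  motion:
    - {"offset": [0, -0.003, 0], "twist": 0}
    - {"offset": [0, -0.005, 0], "twist": 0}
    - {"offset": [0, -0.005, 0], "twist": 0}

```text
time: 39.25
eef_pos: [0.5105, -0.2775, 0.12]
tcp_rot: [0.738, 0.674, -0.0, -0.001]
contact_force: [1.3, 0.4, 0.7]
opening: 0.005
finger_force: 0.5
```

Emit:
step_arm:
  motion:
    - {"offset": [0, -0.003, 0], "twist": 0}
    - {"offset": [0, -0.004, 0], "twist": 0}
    - {"offset": [0, -0.004, 0], "twist": 0}

```text
time: 39.55
eef_pos: [0.5086, -0.2773, 0.12]
tcp_rot: [0.739, 0.674, 0.002, 0.002]
contact_force: [6.8, -0.4, -2.4]
opening: -0.001
finger_force: 2.9
```

Felt the stop at 6.8 N. I'll back off, rise clear and check the result.

Emit:
step_arm:
  motion:
    - {"offset": [0, 0.025, 0], "twist": 0}
    - {"offset": [0, 0.04, -0.04], "twist": 0}
    - {"offset": [0, 0.04, -0.09], "twist": 0}
    - {"offset": [0.045, 0.04, -0.13], "twist": 0}
    - {"offset": [0.09, 0.04, -0.15], "twist": 0}
    - {"offset": [0.135, 0.04, -0.15], "twist": 0}
    - {"offset": [0.18, 0.04, -0.15], "twist": 0}
    - {"offset": [0.22, 0.04, -0.15], "twist": 0}
    - {"offset": [0.22, 0.04, -0.15], "twist": 0}
    - {"offset": [0.22, 0.04, -0.15], "twist": 0}

```text
time: 40.55
eef_pos: [0.5661, -0.061, 0.2693]
tcp_rot: [0.738, 0.675, -0.001, -0.001]
contact_force: [0.5, -0.5, 0.3]
opening: -0.003
finger_force: 0.0
```

```bash
python3 - <<'E'
from h import *
a=snap('side','d5'); b=snap('scene','s7'); trayshift('s7','s6')
x=cv2.imread('pics/d0.png',0); t=x[348:372,283:307]; r=cv2.matchTemplate(cv2.cvtColor(a,6),t,5); print('ball 283,348 ->',cv2.minMaxLoc(r))
w=np.zeros((600,800,3),np.uint8); w[:540,:400]=cv2.resize(a[345:480,260:360],(400,540),interpolation=cv2.INTER_CUBIC); w[:300,400:]=cv2.resize(b,(400,300))
w[300:,400:]=cv2.resize(b[255:415,365:545],(400,300))
cv2.imwrite('pics/c11.png',w)
E
```

```text
corner 442 273 -> 450 275 0.97
corner 516 330 -> 524 332 0.97
corner 380 335 -> 388 337 0.99
ball 283,348 -> (-0.8062248229980469, 0.9639714956283569, (221, 164), (281, 349))
```

View pics/c11.png

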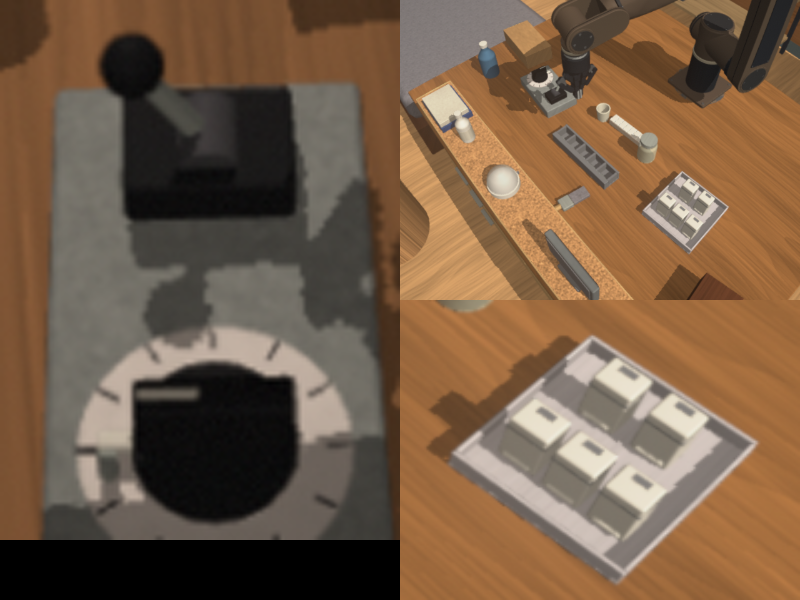

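The toggle is back at its running stop and the nose is at the pin. The tray has been nudged a little, but all five pods are inside it. Handing in.

```bash
python3 -c "
from plant import ctrl
print(ctrl.sign_off())"
```

```text
the job is handed in; nothing more can be done
None
```

The job is done and handed in: the toggle went to service, all five pods are standing in the tray, the counter knob is back at its zero stop, and the toggle is back to running, in that order.

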